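Lay out a sample station beside the stirrer

ROBOT

A 7-joint arm with a two-finger parallel gripper is mounted at the origin on the work surface. World frame = base frame: x ahead of the robot, y to its left, z up, the work surface at z = 0. Lengths are in m, angles in rad, forces in N, time in s.
With the tool pointing down it reaches from about 0.4 to 0.85 m from the base axis. Payload 4.5 kg.
Tool frame: the origin (TCP) lies between the finger pads; the fingertips stand 11 mm ahead of it and the grasp point (between the pads) lies 8 mm behind it; z points along the fingers, y is the direction in which the jaws open and shut (so a half turn about z gives the same grasp; the last joint's range is limited). The gripper opens to 85 mm and grips with 20 to 120 N. Pads are 22 mm wide; open, the fingers measure 114 mm over their backs; the gripper's body (76 mm by 85 mm) begins 54 mm behind the grasp point. The pads swing forward as they close: fully open they stand 13 mm farther back than shut.
Start: joints at [1.23, 0.689, -0.195, 1.565, 0.157, 0.902, -0.215], TCP at [0.229, -0.582, 0.216] pointing down, gripper open.
Joint ranges: [-3.01, 3.01], [-0.46, 2.08], [-1.47, 1.51], [0.13, 2.56], [-1, 4.14], [0.04, 2.09], [-2.66, 2.66]. Speed limits (rad/s): [2.57, 2.57, 3.14, 3.14, 3.14, 3.14, 3.14].

INTERFACE

Orientations are given as [roll, pitch, yaw] about the fixed x, y, z axes, in that order (R = Rz(yaw) Ry(pitch) Rx(roll)).
In Python, from rig import ctrl gives the robot as it stands. The module is installed in compiled form; this text tells all that it offers. Calls block until the motion is done:
- ctrl.move_pose(position, orientation): joint-space move of the TCP to a pose.
- ctrl.movel(position, max_speed=0.15, frame=None, guard=None): straight line of the TCP; frame=None keeps the orientation; max_speed is the mean speed in m/s. With guard (N) it stops when the force on the tool has changed by that much, and returns True; else False.
- ctrl.goto_joints(angles): joint-space move.
- ctrl.command_gripper(opening, strength=None): finger opening in m; strength is the grip in N (None keeps the last); returns when the fingers have stopped.
- ctrl.dwell(seconds).
- ctrl.solve_ik(position, orientation): joint angles nearest the present ones, or None.
- ctrl.snapshot(name): name is "scene" or "top" or "wrist"; returns a dict with "image" (480x640x3 uint8, blue, green, red), "K" (3x3 intrinsics, pixels), "rvec" (rotation vector, rad) and "tvec" (3), from world to camera coordinates, as OpenCV has them; the wrist camera has in their place "hand_eye" (4x4, takes a point from camera to tool coordinates, whose origin is the TCP and whose axes are the flange's). Camera axes: x right, y down, z forward; pixel columns grow to the right and rows downward; lengths in m; the calibration is good to about 2 mm. A picture is of the moment at which its call begins: read the wrist's pose just before it. There is no depth.
A pose or a line that the arm cannot do raises ctrl.Unreachable and nothing moves.
- ctrl.job_done(): hands the job in, once; it reports no verdict.
Readings, each from a call of its own:
- ctrl.get_time_s(): time.
- ctrl.get_joint_positions(): joint angles.
- ctrl.get_qd(): joint speeds.
- ctrl.get_joint_efforts(): joint torques, N m.
- ctrl.get_eef_pos(): TCP position.
- ctrl.get_tcp_rot(): TCP orientation.
- ctrl.get_contact_force(): force on the tool from outside, world axes, zero at the start.
- ctrl.get_moment(): the same for the moment, N m.
- ctrl.get_finger_gap(): finger opening in m.
Only numpy, scipy, OpenCV 4.12 (cv2) and the standard library are available. Lean on these libraries where they do the work, as an engineer would, in place of code of your own. Each camera call takes 0.05 s, during which the arm holds its last target. There are 200 camera calls.

TASK

Lay out the sample station: on the white strip, stand the small brown bottle in the middle of the end ring nearest the stirrer, the squat jar with the orange lid in the middle of the end ring nearest the balance, and the metal tube block between them in the middle ring. Stand the open beaker in the middle of the stirrer's round plate, and stand the little vial in the middle of the jar's lid. Leave everything upright, at rest and let go.

Things in the scene. Friction and masses are not known exactly. Their poses are not given: they have to be found in the camera images.
- bottle_c (a point): Small closed brown (amber) glass bottle, the tallest of the five, with a black cap on a narrower neck, round, body 46 mm in diameter, 85 mm tall; the straight body reaches about 48 mm up, then it narrows to the neck; 160 g. Its point is its centre, half-way up; z is up when it stands upright, as it does at the start somewhere in the front row on the bench, on the robot's side of the strip. 
- jar_c (a point): Squat closed sample jar with a flat orange lid, round, 56 mm in diameter, 55 mm tall; 90 g. Its point is its centre, half-way up; z is up when it stands upright, as it does at the start somewhere in the front row on the bench, on the robot's side of the strip. 
- block_c (a point): Aluminium tube block with six empty tube holes in its top, 40 mm along its x axis, 60 mm along its y axis, 45 mm tall; 250 g. Its point is its centre, half-way up; z is up when it stands upright, as it does at the start somewhere in the front row on the bench, on the robot's side of the strip. At the start its long side runs roughly left to right, within about 30 degrees.
- beaker_c (a point): Open white plastic beaker, hollow, straight-sided, 50 mm in diameter, 65 mm tall, wall 3 mm; 50 g. Its point is its centre, half-way up; z is up when it stands upright, as it does at the start somewhere in the front row on the bench, on the robot's side of the strip. 
- vial_c (a point): Small closed vial with a white cap, round, 28 mm in diameter, 50 mm tall; 30 g. Its point is its centre, half-way up; z is up when it stands upright, as it does at the start somewhere in the front row on the bench, on the robot's side of the strip. 
- mark_left: Left ring outline, 76 mm across with a dot at its centre, printed on a white plastic strip (280 x 90 x 4 mm) that is fixed to the bench and lies roughly across it, left to right. The point is the ring's centre on the strip's upper face, 4 mm above the bench; the y axis runs along the strip to the left, z up. The ring centres are 95 mm apart. Left and right are as the robot sees them, looking out over the bench from its base (left is +y).
- mark_middle: Middle ring outline on the same strip, alike; point and axes as for mark_left.
- mark_right: Right ring outline on the same strip, alike; point and axes as for mark_left.
- stirrer_plate (a point): Magnetic stirrer, fixed: grey housing 110 x 110 mm with a round white plate 92 mm in diameter on top and a black knob on its front. The point is the centre of the plate's upper face, 55 mm above the bench; z up. The stirrer stands off one end of the strip, left or right, changing from start to start.
- balance: Small bench balance, fixed: low white housing 130 x 110 mm, 40 mm tall, with a square steel pan. The point is the centre of its underside on the bench; z up. It stands off the other end of the strip from the stirrer. Nothing is to be put on it.
There are look-alikes about, which are no part of the job. Leave any green or purple look-alike of the part that bears vial_c alone.

How it is judged:
At the end, for the whole second after the job is handed in: Standing on the strip within 12 mm of ring centres: bottle at the stirrer end, jar at the balance end, block in the middle; beaker on the plate within 14 mm of its centre; vial on the jar lid within 10 mm of its axis; all upright (0.1 rad), released, at rest (((y of stirrer_plate in the frame of mark_middle above 0 m and (horizontal distance between bottle_c and mark_left below 0.012 m and z of bottle_c in the frame of mark_left below 0.0465 m) and (horizontal distance between jar_c and mark_right below 0.012 m and z of jar_c in the frame of mark_right below 0.0315 m)) or (not (y of stirrer_plate in the frame of mark_middle above 0 m) and (horizontal distance between bottle_c and mark_right below 0.012 m and z of bottle_c in the frame of mark_right below 0.0465 m) and (horizontal distance between jar_c and mark_left below 0.012 m and z of jar_c in the frame of mark_left below 0.0315 m))) and horizontal distance between block_c and mark_middle below 0.012 m and z of block_c in the frame of mark_middle below 0.0265 m and horizontal distance between beaker_c and stirrer_plate below 0.014 m and z of beaker_c in the frame of stirrer_plate between 0.0285 and 0.0365 m and horizontal distance between vial_c and jar_c below 0.01 m and z of vial_c in the frame of jar_c between 0.0485 and 0.0565 m and angle between each of jar_c, bottle_c, block_c, beaker_c, vial_c's own z axis and vertical below 0.1 rad and linear speed of each of jar, bottle, block, beaker, vial below 0.02 m/s); the robot touches nothing.
It also fails if it takes over 109 s, if anything falls off the work surface, if the arm or the gripper's body presses on something with over 40 N, if the wrist force passes 120 N, or if a joint passes its speed limit or range.

## Working session

There is one attempt and no reset: what is moved stays moved. The work goes in short steps, each a Python script; the robot and the scene stay as the last script left them, time stands still between calls to the robot, and variables do not carry over. Pictures are saved under pics/ and viewed, about 12 in all and at most 16, crops included, and the job is handed in when it is done.

```bash
mkdir -p pics; ls; cat > h.py <<'E'
import numpy as np, cv2
from rig import ctrl
def snap(n,f):
    s=ctrl.snapshot(n); cv2.imwrite('pics/'+f,s['image']); np.save('pics/'+f+'.npy',s,allow_pickle=True); return s
def ray(s,uv,z):
    R=cv2.Rodrigues(np.array(s['rvec'],float))[0]; t=np.array(s['tvec'],float).reshape(3)
    d=R.T@np.linalg.inv(s['K'])@np.array([uv[0],uv[1],1.]); c=-R.T@t
    return c+d*(z-c[2])/d[2]
E
python3 - <<'E'
from h import *
for n in('scene','top'):
    s=snap(n,n+'0.png'); R=cv2.Rodrigues(np.array(s['rvec'],float))[0]
    print(n,-R.T@np.array(s['tvec']).ravel(),np.array(s['K'])[0,0])
print(ctrl.snapshot('wrist')['hand_eye'],ctrl.get_tcp_rot(),ctrl.get_time_s())
E
```

```text
pics
scene [0.95618137 0.28989177 0.909844  ] 598.4658848697571
top [0.43419815 0.0090865  1.09422567] 587.9204474797191
[[ 5.58673180e-05 -9.60202350e-01 -2.79305288e-01  7.10490909e-02]
 [ 9.99999956e-01  1.35216063e-04 -2.64826585e-04 -6.32282028e-04]
 [ 2.92053670e-04 -2.79305261e-01  9.60202315e-01 -1.57935813e-01]
 [ 0.00000000e+00  0.00000000e+00  0.00000000e+00  1.00000000e+00]] [-3.14023417e+00  1.04781093e-04  3.74922723e-01] 0.15
```

View pics/top0.png

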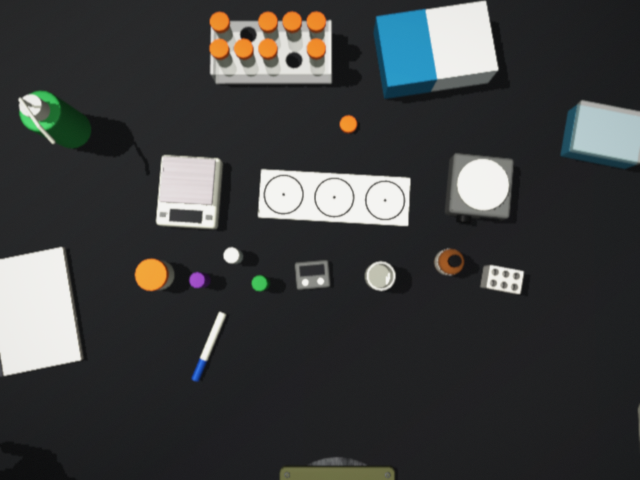

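View pics/scene0.png

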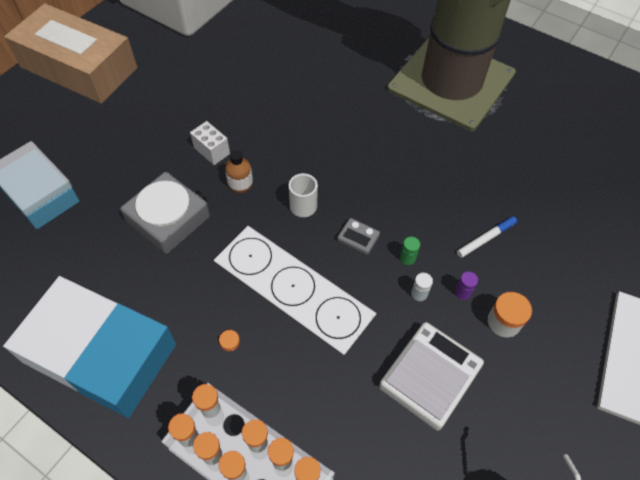

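The top view has x up and y to the left. The strip is at (334,197), with ring dots at (283,194), (334,197) and (385,200). The stirrer plate at (483,184) is off the right (−y) end and the balance at (189,192) is off the left end. So the bottle goes to mark_right and the jar to mark_left. In the front row, the jar is at (152,275), the white vial at (232,255), the beaker at (380,276), the bottle at (451,262) and the block at (503,280). The purple (197,281) and green (260,283) vials are the look-alikes.

```bash
cat > meas.py <<'E'
from h import *
def comp(m,near,mx=40):
    n,l,st,c=cv2.connectedComponentsWithStats(m.astype(np.uint8))
    k=[i for i in range(1,n) if st[i,4]>8 and np.hypot(*(c[i]-near))<mx]
    k=max(k,key=lambda i:st[i,4]); cs,_=cv2.findContours((l==k).astype(np.uint8),0,1)
    return cs[0],c[k],st[k]
T=np.load('pics/top0.png.npy',allow_pickle=True).item(); S=np.load('pics/scene0.png.npy',allow_pickle=True).item()
def hsv(s): return cv2.split(cv2.cvtColor(s['image'],cv2.COLOR_BGR2HSV))
for nm,s,P in(('top',T,dict(jar=(152,275),purple=(197,281),green=(260,283),vial=(232,255),plate=(483,184),bot=(451,262),beak=(380,276),block=(505,280),r0=(283,194),r1=(334,197),r2=(385,200))),
            ('scene',S,dict(jar=(513,309),purple=(468,280),green=(411,244),vial=(424,281),plate=(162,203),bot=(238,170),beak=(303,188),block=(210,136),r0=(338,317),r1=(293,286),r2=(250,256)))):
    H,A,V=hsv(s); white=(A<60)&(V>150)
    M=dict(jar=((H<20)&(A>150)&(V>100),.055),purple=((H>125)&(H<160)&(A>120),.05),green=((H>40)&(H<80)&(A>120),.05),
      vial=((A<60)&(V>190),.05),plate=(white&(V>190),.055),bot=((H<20)&(A>100)&(V>40),.048),beak=((A<70)&(V>120),.065),block=((A<70)&(V>140),.045))
    for k in P:
        if k[0]=='r':
            c=cv2.cvtColor(s['image'],cv2.COLOR_BGR2GRAY); x,y=P[k]; w=c[y-6:y+7,x-6:x+7].astype(float); w=np.clip(w.max()-60-w,0,None)
            yy,xx=np.mgrid[y-6:y+7,x-6:x+7]; uv=((w*xx).sum()/w.sum(),(w*yy).sum()/w.sum()); z=.004; ex=''
        else:
            m,z=M[k]
            try: cn,c,st=comp(m,P[k])
            except ValueError: print(nm,k,'none'); continue
            uv=c; ex=st
            if k in('jar','plate','vial','beak'):
                e=cv2.fitEllipse(cv2.convexHull(cn)); uv=e[0]; ex=np.round(e[1],1)
            if k=='block': r=cv2.minAreaRect(cn); uv=r[0]; ex=[np.round(ray(s,p,z)[:2],3) for p in cv2.boxPoints(r)]
        print(nm,k,np.round(uv,1),np.round(ray(s,uv,z)[:2],4),ex)
E
python3 meas.py
python3 - <<'E'
import cv2,numpy as np
a=cv2.imread('pics/top0.png')[235:310,350:540]; b=cv2.imread('pics/top0.png')[235:310,130:320]
cv2.imwrite('pics/crop1.png',np.vstack([cv2.resize(x,None,fx=4,fy=4,interpolation=2) for x in(a,b)]))
E
```

```text
top jar [150.7 274.2] [0.4456 0.3297] [32.9 33.3]
top purple [198.8 279.7] [0.4358 0.2454] [189 272  22  16 289]
top green [259.9 282.9] [0.43   0.1371] [251 275  19  17 254]
top vial [230.9 255. ] [0.4796 0.1891] [14.5 14.7]
top plate [482.6 184.1] [ 0.6049 -0.2594] [50.6 51.6]
top bot [450.6 261.4] [ 0.4677 -0.2013] [438 248  27  27 435]
top beak [380.1 275.5] [ 0.4425 -0.0746] [29.1 30.2]
top block [504.2 279.1] [ 0.4362 -0.2964] [array([ 0.422, -0.261]), array([ 0.463, -0.27 ]), array([ 0.451, -0.332]), array([ 0.41 , -0.323])]
top r0 [283.1 194.1] [0.5954 0.1005] 
top r1 [333.8 196.8] [0.5901 0.0057] 
top r2 [384.6 199.8] [ 0.5842 -0.0892] 
scene jar [512.5 309.2] [0.4493 0.3291] [34.2 37.3]
scene purple [466. 285.] [0.4495 0.2492] [455 272  23  28 440]
scene green [409.6 250.2] [0.4443 0.1415] [400 237  20  28 401]
scene vial [423.8 280.2] [0.4805 0.1885] [13.7 15.9]
scene plate [161.8 202.3] [ 0.6071 -0.2603] [42.1 53.2]
scene bot [237.8 169. ] [ 0.4708 -0.2012] [225 157  26  23 389]
scene beak [303.  194.2] [ 0.4598 -0.0644] [31.9 44.5]
scene block [212. 140.] [ 0.4423 -0.2854] [array([ 0.45 , -0.333]), array([ 0.4  , -0.328]), array([ 0.434, -0.239]), array([ 0.482, -0.245])]
scene r0 [337.8 317. ] [0.5954 0.099 ] 
scene r1 [292.6 285.4] [0.5899 0.0039] 
scene r2 [250.  255.4] [ 0.5842 -0.091 ]
```

View pics/crop1.png

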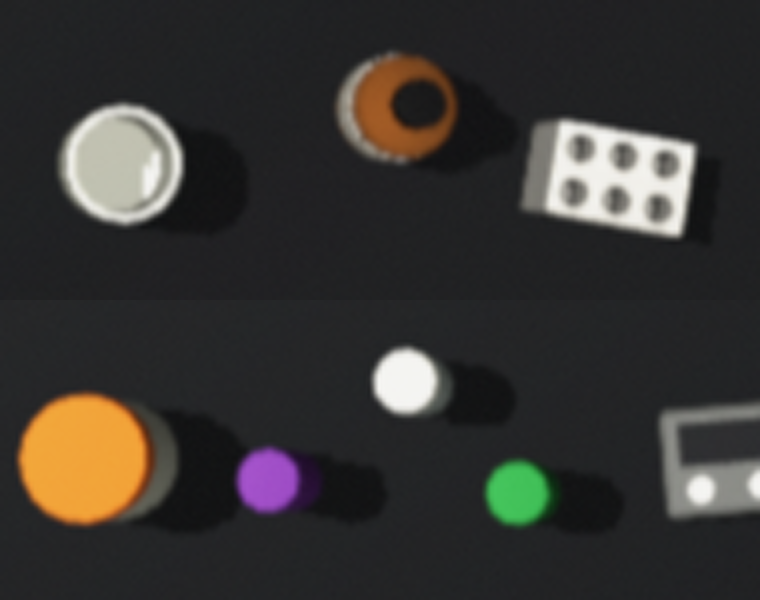

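```bash
cat >> h.py <<'E'
PI=np.pi; UP=.20
def ok(p,y):
    return ctrl.solve_ik(list(p),[PI,0,y])
def task(name,src,ys,dst,yd,zg,base,op,rel,F=40,up=UP):
    """src,dst xy; ys,yd tool yaw; zg TCP height over object's foot; base height of the target"""
    O=lambda y:[PI,0,float((y+PI)%(2*PI)-PI)]
    ctrl.command_gripper(op)
    ctrl.move_pose([*src,up],O(ys)); ctrl.movel([*src,zg],max_speed=.2)
    ctrl.command_gripper(.0,F); g=ctrl.get_finger_gap()
    ctrl.movel([*src,up],max_speed=.25); print(name,'gap',g,ctrl.get_finger_gap())
    if ctrl.get_finger_gap()<.02: return False
    ctrl.move_pose([*dst,up],O(yd)); z=base+zg
    ctrl.movel([*dst,z+.015],max_speed=.2); hit=ctrl.movel([*dst,z-.001],max_speed=.03,guard=6)
    print(' hit',hit,np.round(ctrl.get_eef_pos()-np.array([*dst,z]),4))
    ctrl.command_gripper(rel); ctrl.movel([*dst,up+.0],max_speed=.25); print(' t',ctrl.get_time_s()); return True
E
python3 - <<'E'
from h import *
T=np.load('pics/top0.png.npy',allow_pickle=True).item()
print('cap',ray(T,(454.5,260.8),.085))
for n,p in dict(jar=(.447,.329,.022),vial=(.48,.189,.022),beak=(.4425,-.0755,.03),bot=(.469,-.2,.028),blk=(.436,-.296,.02),r0=(.595,.1,.03),r1=(.59,.005,.03),r2=(.584,-.09,.03),plate=(.606,-.26,.085),up=(.4425,-.0755,.2),upl=(.606,-.26,.25)).items():
    for y in(90,-90,0,180,79,-101):
        q=ok(p,np.radians(y)); print(n,y,None if q is None else np.round(q,2)) if y in(90,-90) or n in('vial','blk','r0') else 0
E
```

```text
cap [ 0.46740534 -0.20058959  0.085     ]
jar 90 [-0.85  0.92  0.22  1.92 -0.52  0.36 -0.21]
jar -90 [-0.09  1.25 -1.26  1.88  1.34  1.19  1.26]
vial 90 [-0.52  0.88  0.09  2.03 -0.31  0.24 -0.16]
vial -90 [ 0.18  1.23 -1.26  2.    1.37  1.16  1.42]
vial 0 [-0.61  0.9   0.25  2.04 -0.74  0.29 -1.31]
vial 180 [-0.34  0.88 -0.2   2.02  0.57  0.29  0.54]
vial 79 [-0.53  0.89  0.11  2.03 -0.37  0.24 -0.29]
vial -101 [ 0.18  1.23 -1.26  2.    1.37  1.16  1.23]
beak 90 [ 0.11  0.84 -0.07  2.22  0.56  0.1  -0.49]
beak -90 [ 0.01  0.85  0.09  2.23 -0.76  0.1  -2.31]
bot 90 [ 0.45  0.87 -0.22  2.04  0.6   0.3  -0.28]
bot -90 [ 0.19  0.88  0.2   2.05 -0.63  0.27 -2.21]
blk 90 [ 0.62  0.89 -0.19  1.99  0.5   0.31  0.02]
blk -90 [ 0.39  0.9   0.2   2.   -0.57  0.29 -2.08]
blk 0 [ 0.52  0.89 -0.02  2.    0.06  0.26 -1.12]
blk 180 [ 0.86  0.95 -0.6   1.98  1.05  0.56  1.08]
blk 79 [ 0.61  0.89 -0.16  1.99  0.45  0.3  -0.12]
blk -101 [ 0.37  0.91  0.23  2.   -0.65  0.3  -2.19]
r0 90 [-0.1   0.93 -0.25  1.75  0.42  0.51 -0.63]
r0 -90 [-0.53  1.    0.53  1.78 -0.84  0.61 -2.62]
r0 0 [-0.3   0.93  0.1   1.76 -0.18  0.46 -1.65]
r0 180 [ 0.14  1.02 -0.71  1.74  0.93  0.76  0.51]
r0 79 [-0.13  0.92 -0.21  1.75  0.35  0.5  -0.75]
r0 -101 [ 0.35  1.26 -1.26  1.73  1.3   1.23  1.67]
r1 90 [ 0.08  0.92 -0.29  1.79  0.5   0.5  -0.55]
r1 -90 [-0.31  0.96  0.41  1.82 -0.72  0.52 -2.56]
r2 90 [ 0.25  0.92 -0.32  1.79  0.53  0.51 -0.41]
r2 -90 [-0.13  0.95  0.37  1.81 -0.66  0.5  -2.46]
plate 90 [ 0.54  0.92 -0.39  1.55  0.45  0.77 -0.04]
plate -90 [ 0.13  0.94  0.41  1.57 -0.5   0.74 -2.38]
up 90 [ 0.38  0.52 -0.47  2.08  0.4   0.62 -0.37]
up -90 [-0.22  0.53  0.45  2.11 -0.42  0.58 -2.62]
upl 90 [ 0.58  0.73 -0.48  1.4   0.36  1.09  0.04]
upl -90 [ 0.12  0.74  0.44  1.43 -0.33  1.05 -2.52]
```

```bash
python3 - <<'E'
from h import *
task('beaker',(.4425,-.0755),PI/2,(.606,-.260),PI/2,.03,.055,.08,.075)
snap('top','top1.png')
E
```

```text
beaker gap 0.047761014669965136 0.047743299799128974
 hit True [ 0.0004 -0.0002  0.0009]
 t 7.7083
```

View pics/top1.png

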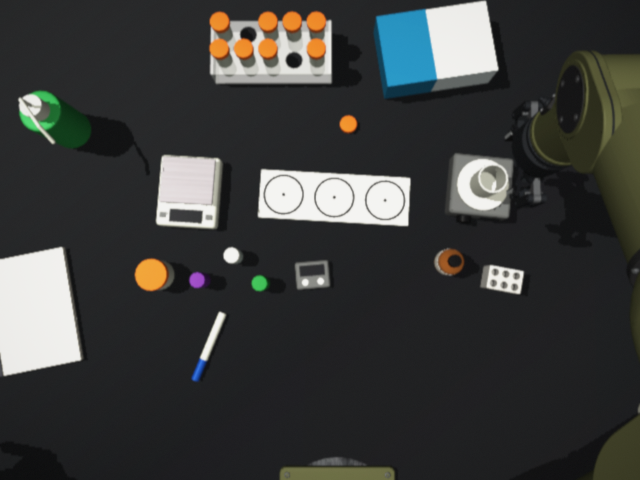

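The beaker stands on the plate, with its rim at about (493,180). Next I'll move the block, the bottle and the jar.

```bash
python3 - <<'E'
from h import *
s=np.load('pics/top1.png.npy',allow_pickle=True).item(); print('beaker',ray(s,(493,180),.12))
yb=np.radians(79)
task('block',(.437,-.296),yb,(.590,.0048),np.radians(87),.02,.004,.08,.07)
if task('bottle',(.468,-.2005),PI/2,(.5842,-.090),PI/2,.028,.004,.08,.075):
    task('jar',(.447,.3294),PI/2,(.5954,.0998),PI/2,.022,.004,.085,.085)
ctrl.move_pose([.48,.189,.2],[PI,0,0])
snap('scene','scene2.png'); snap('top','top2.png'); print(ctrl.get_time_s())
E
```

```text
beaker [ 0.60116046 -0.26016775  0.12      ]
block gap 0.038675155960872 0.038521997592006814
 hit True [ 0.0002 -0.0001  0.001 ]
 t 15.0583
bottle gap 0.043260900738483994 0.04258604566992031
 hit True [ 0.0002 -0.      0.0012]
 t 21.8833
jar gap 0.054428999435219255 0.05420037629891472
 hit True [ 0.0001 -0.0002  0.0013]
 t 29.8083
31.225
```

View pics/scene2.png

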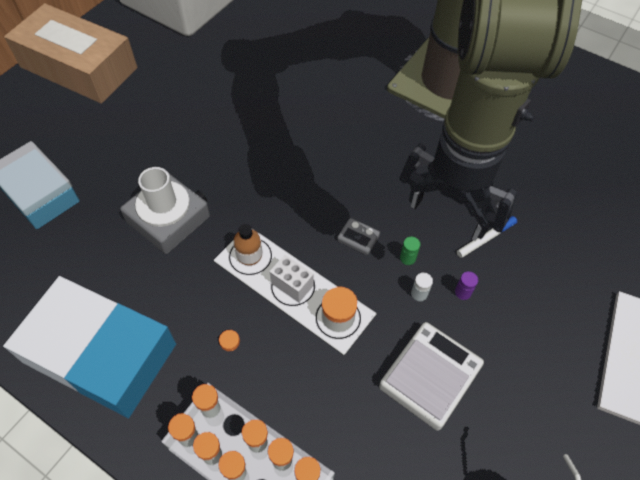

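View pics/top2.png

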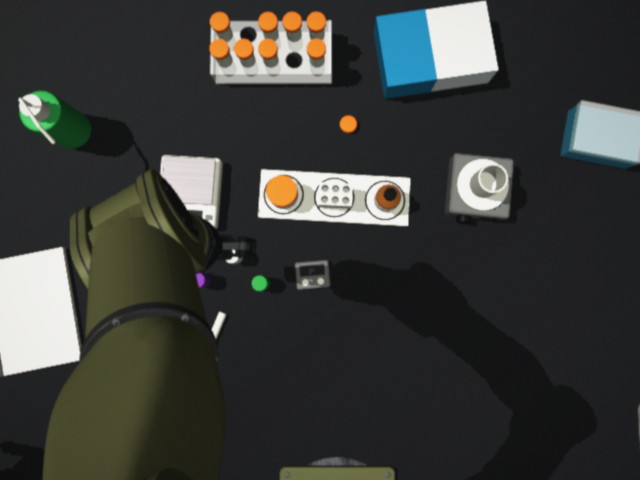

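Both views show the bottle, block and jar upright in the right, middle and left rings, with the lid at about (281,191) in the top view. The beaker is on the plate and the vial hasn't been moved. I'll measure the placements and then move the vial.

```bash
cat > m2.py <<'E'
from h import *
from meas import comp,hsv
def chk(tag,arm=False):
    for n,P in(('top',dict(jar=(281,191),cap=(390,194),block=(334,194),beak=(492,180))),('scene',dict(jar=(340,305),cap=(245,232),block=(292,274),beak=(156,180)))):
        s=np.load(f'pics/{n}{tag}.png.npy',allow_pickle=True).item(); H,A,V=hsv(s); 
        cn,c,_=comp((H<20)&(A>150)&(V>100),P['jar'],15); e=cv2.fitEllipse(cv2.convexHull(cn)); print(n,'jar',e[0],ray(s,e[0],.059)[:2])
        cn,c,_=comp((V<60),P['cap'],8); print(n,'cap',c,ray(s,c,.089)[:2])
E
python3 - <<'E' 2>&1 | tail -8
from m2 import *
chk('2')
I=[cv2.resize(cv2.imread('pics/top2.png')[160:235,250:410],None,fx=5,fy=5,interpolation=2)]
J=cv2.resize(cv2.imread('pics/top2.png')[145:225,440:520],None,fx=5,fy=5,interpolation=2)
K=cv2.resize(cv2.imread('pics/scene2.png')[150:235,115:215],None,fx=4,fy=4,interpolation=2)[:,:400]
c=np.zeros((600,800,3),np.uint8); x=cv2.resize(I[0],(600,281)); c[:281,:600]=x; c[281:600,:400]=J[:319]; c[281:600,400:800]=K[:319]
cv2.imwrite('pics/crop2.png',c)
E
```

```text
Traceback (most recent call last):
  File "m2.py", line 7, in chk
    cn,c,_=comp((V<60),P['cap'],8); print(n,'cap',c,ray(s,c,.089)[:2])
           ~~~~^^^^^^^^^^^^^^^^^^^
  File "meas.py", line 5, in comp
    k=max(k,key=lambda i:st[i,4]); cs,_=cv2.findContours((l==k).astype(np.uint8),0,1)
ValueError: max() iterable argument is empty
```

```bash
python3 - <<'E' 2>&1 | tail -14
from meas import *
print('----')
for n,P in(('top',dict(jar=(281,191),bot=(388,197),plate=(475,184),block=(334,194))),('scene',dict(jar=(340,305),bot=(247,240)))):
    s=np.load(f'pics/{n}2.png.npy',allow_pickle=True).item(); H,A,V=hsv(s)
    m=(H<20)&(A>150)&(V>100)
    cn,c,_=comp(m,P['jar'],15); e=cv2.fitEllipse(cv2.convexHull(cn)); print(n,'jar',e[0],ray(s,e[0],.059)[:2])
    cn,c,st=comp((H<20)&(A>100)&(V>40),P['bot'],15); print(n,'bottle',c,ray(s,c,.052)[:2],st)
I=cv2.resize(cv2.imread('pics/top2.png')[160:235,250:410],(600,281),interpolation=2)
J=cv2.resize(cv2.imread('pics/top2.png')[150:214,440:520],(400,320),interpolation=2)
K=cv2.resize(cv2.imread('pics/scene2.png')[155:235,115:215],(400,320),interpolation=2)
c=np.zeros((601,800,3),np.uint8)[:600]; c[:280,:600]=I[:280]; c[280:,:400]=J; c[280:,400:]=K
cv2.imwrite('pics/crop2.png',c)
E
```

```text
scene green [409.6 250.2] [0.4443 0.1415] [400 237  20  28 401]
scene vial [423.8 280.2] [0.4805 0.1885] [13.7 15.9]
scene plate [161.8 202.3] [ 0.6071 -0.2603] [42.1 53.2]
scene bot [237.8 169. ] [ 0.4708 -0.2012] [225 157  26  23 389]
scene beak [303.  194.2] [ 0.4598 -0.0644] [31.9 44.5]
scene block [212. 140.] [ 0.4423 -0.2854] [array([ 0.45 , -0.333]), array([ 0.4  , -0.328]), array([ 0.434, -0.239]), array([ 0.482, -0.245])]
scene r0 [337.8 317. ] [0.5954 0.099 ] 
scene r1 [292.6 285.4] [0.5899 0.0039] 
scene r2 [250.  255.4] [ 0.5842 -0.091 ] 
----
top jar (281.3267517089844, 190.6424102783203) [0.59340375 0.09915138]
top bottle [387.46756757 197.50810811] [ 0.58166258 -0.09000145] [376 185  25  25 370]
scene jar (339.34454345703125, 304.2118835449219) [0.59771581 0.10073332]
scene bottle [246.93364929 242.89810427] [ 0.58758586 -0.08981358] [234 230  26  24 422]
```

View pics/crop2.png

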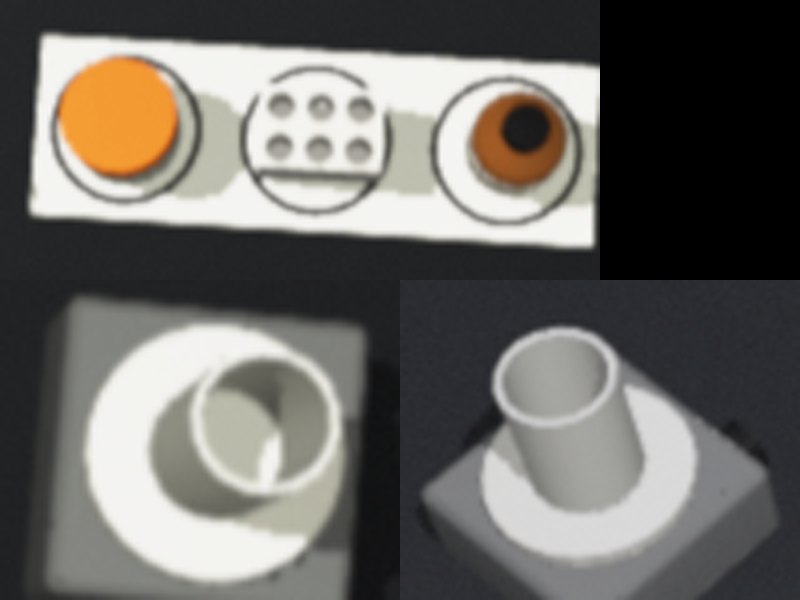

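The close-up shows the jar, block and bottle centred in their rings, and the beaker upright on the plate with its rim centre at about (493,179). Next, the vial.

```bash
python3 - <<'E'
from h import *
T=np.load('pics/top2.png.npy',allow_pickle=True).item();S=np.load('pics/scene2.png.npy',allow_pickle=True).item()
print('block',ray(T,(335.1,194.1),.049),'beaker',ray(T,(493,178.8),.12),ray(S,(154,179.2),.12))
task('vial',(.480,.1888),0,(.5956,.0999),0,.022,.059,.06,.06,F=30)
ctrl.move_pose([.42,.3,.3],[PI,0,0]); ctrl.dwell(.5)
a=snap('scene','scene3.png')['image']; b=snap('top','top3.png')['image']; print(ctrl.get_time_s())
c=np.zeros((600,800,3),np.uint8); c[:300,:]=cv2.resize(b[140:260,210:530],(800,300)); c[300:,:]=cv2.resize(a[150:345,110:630],(800,300)); cv2.imwrite('pics/crop3.png',c)
E
```

```text
block [0.58846002 0.00350811 0.049     ] beaker [ 0.6031887  -0.26021708  0.12      ] [ 0.60618226 -0.26002783  0.12      ]
vial gap 0.026358964070321633 0.025940488220195044
 hit True [ 0.0002 -0.0001  0.001 ]
 t 36.9833
38.6833
```

View pics/crop3.png

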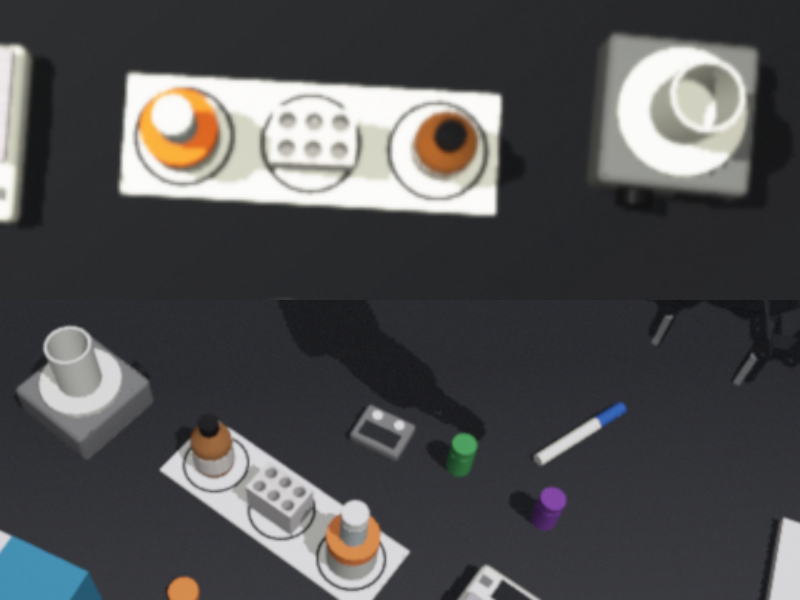

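The vial stands upright on the lid: its cap is at top pixel (279,186) and scene pixel (341,290). Everything else is unmoved. I'll do one last numeric check and then hand in.

```bash
python3 - <<'E'
from h import *
T=np.load('pics/top3.png.npy',allow_pickle=True).item();S=np.load('pics/scene3.png.npy',allow_pickle=True).item()
v=(ray(T,(279.2,186.4),.109)[:2]+ray(S,(340.8,290.4),.109)[:2])/2; print(ray(T,(279.2,186.4),.109),ray(S,(340.8,290.4),.109)); d=np.hypot(*(v-[.5956,.0999])); print(d,ctrl.get_finger_gap())
if d<.006: ctrl.job_done(); print('done')
E
```

```text
[0.59297232 0.09844203 0.109     ] [0.59854008 0.10129173 0.109     ]
0.00015967433429325565 0.05980161590558246
the job is handed in; nothing more can be done
done
```

The job is handed in at about 39 s of the 109 s limit; no verdict is reported. The stirrer stood at the right end, so I put the bottle in the right ring, the jar in the left ring and the block in the middle ring. The beaker is on the stirrer plate and the vial is on the jar lid. The green and purple look-alikes were not touched.

The last pictures showed everything upright and released, with the gripper well clear. The measured offsets are all well inside the limits:

| Item | Offset from target | Limit |
|---|---|---|
| Jar | under 1 mm | 12 mm |
| Bottle | under 1 mm | 12 mm |
| Block (top view only) | about 2 mm | 12 mm |
| Beaker | about 1–2 mm | 14 mm |
| Vial | under 1 mm | 10 mm |

Except for the block, these are averages of the top and scene views, which disagreed by 3–6 mm on the tops of the objects, mostly in x. No check failed.

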